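# Check the home gap of a pipetting-robot axis with a taper feeler gauge

## Robot

A 6-joint arm with a two-finger parallel gripper is mounted at the origin on the work surface. World frame = base frame: x ahead of the robot, y to its left, z up, the work surface at z = 0. Lengths are in m, angles in rad, forces in N, time in s.
With the tool pointing down it reaches from about 0.3 to 0.75 m from the base axis. Payload 8.5 kg.
Tool frame: the origin (TCP) lies at the very end of the fingers, on their centre line; the grasp point (between the pads) lies 19 mm behind it; z points along the fingers, y is the direction in which the jaws open and shut (so a half turn about z gives the same grasp; the last joint's range is limited). The gripper opens to 85 mm and grips with 20 to 120 N. Pads are 22 mm wide; open, the fingers measure 114 mm over their backs; the gripper's body (76 mm by 85 mm) begins 54 mm behind the grasp point. The pads swing forward as they close: fully open they stand 13 mm farther back than shut.
Start: joints at [-0.215, 0.381, 1.297, -0, 1.464, -0.215], TCP at [0.55, 0, 0.231] pointing down, gripper open.
Joint ranges: [-3.11, 3.11], [-0.89, 2.33], [0.22, 2.48], [-1.42, 4.56], [0.17, 2.85], [-2.88, 2.88]. Speed limits (rad/s): [2.39, 2.39, 3.14, 3.14, 3.14, 3.14].

## Interface

Orientations are given as a unit quaternion [x, y, z, w].
In Python, from rig import r gives the robot as it stands. Calls block until the motion is done:
- r.move_to(position, orientation): joint-space move of the TCP to a pose.
- r.move_straight(position, v=0.15, rot=None): straight line of the TCP; rot=None keeps the orientation; v is the mean speed in m/s.
- r.goto_joints(angles): joint-space move.
- r.grip(opening): finger opening in m; the grip force is fixed at half the most; returns when the fingers have stopped.
- r.hold(seconds).
- r.solve_ik(position, orientation): joint angles nearest the present ones, or None.
- r.get_image(name): name is "scene" or "side" or "wrist"; returns a dict with "image" (400x640x3 uint8, red, green, blue), "range_z" (400x640 float32, m along the optical axis (not along the pixel's ray), 0 where there is no reading), "K" (3x3 intrinsics, pixels), "R" (3x3) and "t" (3): a world point X has camera coordinates R X + t. Camera axes: x right, y down, z forward; pixel columns grow to the right and rows downward; lengths in m; the calibration is good to about 2 mm. A picture is of the moment at which its call begins.
A pose or a line that the arm cannot do raises r.Unreachable and nothing moves.
- r.job_done(): hands the job in, once; it reports no verdict.
Trained networks look in a picture, given as the dict that the camera call returned (one of the last four; its "shot" number tells which), for a name from the list of things; names that differ only in an ending like _2 or _b are one class to them, and where a whole thing is asked for, a point or a joint stands for the part that bears it (a point fixed in the world has none). Each returns a list of dicts, best first, with "confidence" (0 to 1); they miss things now and then, are a little off and sometimes report something else, mostly with a low value. They report only what shows in the picture. A call takes as long as a camera call. They do not tell look-alikes from the thing itself.
- r.boxes_of(picture, thing): "extent" ([left, top, width, height] in pixels, round what is visible of it).
- r.silhouettes(picture, thing): "mask" (400x640 bool, what is visible of it) and "extent" ([left, top, width, height] in pixels, round what is visible of it).
- r.spot_point(picture, thing): "at" ([column, row] in pixels: a listed point, or the origin of a listed thing).
Readings, each from a call of its own:
- r.current_clock(): time.
- r.current_qpos(): joint angles.
- r.current_dq(): joint speeds.
- r.current_tau(): joint torques, N m.
- r.current_position(): TCP position.
- r.current_ee_rot(): TCP orientation.
- r.current_force(): force on the tool from outside, world axes, zero at the start.
- r.current_wrist_torque(): the same for the moment, N m.
- r.current_gripper_width(): finger opening in m.
Only numpy, scipy, OpenCV 4.12 (cv2) and the standard library are available. Lean on these libraries where they do the work, as an engineer would, in place of code of your own. Each camera call takes 0.05 s, during which the arm holds its last target.

## Task

This linear axis from the pipetting robot is on the bench for service and its home gap must be checked. Pull the taper feeler gauge up out of the snap-in pocket of its stand, then lower its blade, upright and square to the plates, into the gap between the end stop plate and the carriage plate until it drags snugly on both, without forcing it or pushing the carriage along. Finish with the gauge still held in the gripper, snug in the gap, so that it can be read; leave the other things on the bench alone.

Things in the scene. Friction and masses are not known exactly. Their poses are not given: they have to be found in the camera images.
- gauge: Taper feeler gauge, 80 g, stored tip down in the stand. Origin: middle of blade tip; z up to handle, x width, y thickness. Steel blade 12 mm wide, thickness 1.5 mm at the tip growing evenly to 7 mm at z=55 (both flanks alike); shank 14x7 mm with side nibs to z=74; black handle block 28 (x) by 14 (y) mm, z=74 to 128 mm. Half turn about z is the same
- stand: Gauge stand, fixed: base plate 100x64x5 mm, grey block 52 (x) by 34 (y) mm, top at z=80, with upright pocket 19x9 mm. Origin on bench under pocket; axes as the stored gauge, whose tip is at z=6 and handle stands from z=80 to 134 mm. Spring plungers click over the shank's nibs: a straight pull up of 6 to 12 N frees it within 7 mm, then it slides; tip clears the block after 75 mm
- axis: Linear axis, fixed: aluminium profile 64 wide, 52 mm high, along its y from 0 to -360 mm; 42 mm square motor out to y=+57. Its end stop is an upright plate 70 wide (x), 12 thick (y=0 to +12), top z=115 mm; the inner face (y=0) looks to -y, its upper edge bevelled 3 mm at 45 degrees down to the lip, z=112. Origin on bench under the middle of that inner face, z up
- carriage: Carriage on the axis, sliding along its y; upright plate 70 wide, 10 thick faces the end stop, same top, lip and bevel; white pipetting head on its +x side (top z=100). Origin at bench height under that plate's inner face, axes as the axis. Unpowered: stays put, but slides if pushed with over 40 N. Pressing the gauge down with 4 to 10 N is snug, 1 mm deeper adds 4 N; over 20 N is forcing
- stop_lip (a point): Middle of the lip of the end stop plate, 112 mm above the bench, axes as axis. The gap to carriage_lip is 3 to 5.5 mm wide, 57 mm deep below the lips, entered from above; the bevels widen its mouth by 6 mm. The blade gets snug at the lips with its tip about 10 x (gap - 1.5 mm) below them, some mm more as contact is springy
- carriage_lip (a point): Middle of the lip of the carriage plate, straight across the gap (towards -y of the axis) from stop_lip
- microplate: Bystander: white 96-well plate, 128 x 85 x 14 mm, origin under its centre
- tip_box: Bystander: black box of pipette tips with a tan top, 122 x 84 x 60 mm, origin under its centre
- reagent_bottle: Bystander: small glass bottle with blue cap, 56 mm across, 100 mm tall, origin under its centre
Things that resemble listed ones, but are neither listed nor needed, are in the scene too. Leave any brown or pink look-alike of the gauge alone. What is shaped like the stand but green is not meant.

How it is judged:
On the way, in this order (a step that is already met when the one before it is completed fails the run):
1. the gauge has been drawn out of the stand's pocket (z of gauge in the frame of stand above 0.082 m), for 0.1 s.
2. the blade's tip is between the plates, at least 5 mm below the lips (z of gauge in the frame of stop_lip between -0.055 and -0.005 m and y of gauge in the frame of stop_lip below 0.001 m and y of gauge in the frame of carriage_lip above -0.001 m and x of gauge in the frame of stop_lip between -0.035 and 0.035 m), for 0.1 s.
At the end, for the whole second after the job is handed in: Gauge gripped (over 2 N), at rest, tip 10 mm or more below the lips, between the plates within 30 mm of their middle, upright within 0.06 and square within 0.08 rad; blade presses on the end stop and on the carriage plate with 1 to 25 N each; carriage within 1.5 mm of its start (z of gauge in the frame of stop_lip below -0.01 m and y of gauge in the frame of stop_lip below 0.001 m and y of gauge in the frame of carriage_lip above -0.001 m and x of gauge in the frame of stop_lip between -0.03 and 0.03 m and angle between the z axis of gauge and the z axis of axis, either way round below 0.06 rad and angle between the y axis of gauge and the y axis of axis, either way round below 0.08 rad and contact force between gauge and axis between 1 and 25 N and contact force between gauge and carriage between 1 and 25 N and contact force between gauge and the fingers above 2 N and linear speed of gauge below 0.01 m/s and distance of carriage from where it was at the start of the episode below 0.0015 m); the arm keeps its last pose, push and grip.
It fails at once if the carriage is pushed along its axis (more than 1.5 mm) (distance of carriage from where it was at the start of the episode above 0.0015 m).
It fails at once if the blade is forced against a plate (over 35 N) (contact force between gauge and axis above 35 N or contact force between gauge and carriage above 35 N).
It fails at once if another thing on the bench is disturbed (moved more than 20 mm) (distance of any of microplate, tip_box, reagent_bottle from where it was at the start of the episode above 0.02 m).
It also fails if it takes over 61 s, if anything falls off the work surface, if the arm or the gripper's body presses on something with over 40 N, if the wrist force passes 120 N, or if a joint passes its speed limit or range.

## Working session

There is one attempt and no reset: what is moved stays moved. The work goes in short steps, each a Python script; the robot and the scene stay as the last script left them, time stands still between calls to the robot, and variables do not carry over. Pictures are saved under pics/ and viewed, and the job is handed in when it is done.

```bash
ls; mkdir -p pics
python3 - <<'E'
from rig import r
import cv2,numpy as np
print(r.current_clock())
for n in ["scene","side","wrist"]:
    p=r.get_image(n); cv2.imwrite(f"pics/{n}0.png",p["image"][:,:,::-1]); np.savez(f"pics/{n}0.npz",**{k:p[k] for k in ["image","range_z","K","R","t"]})
    print(n,p["K"].tolist(),(-p["R"].T@p["t"]).round(3))
    for th in ["gauge","stand","axis","carriage","stop_lip","carriage_lip"]:
        print(th,[(np.round(d["at"],1).tolist(),round(d["confidence"],2)) for d in r.spot_point(p,th)])
print(r.current_clock())
E
```

```text
pics
0.0
scene [[473.5130183434422, 0.0, 317.71195290609853], [0.0, 473.5130183434422, 198.24429620193285], [0.0, 0.0, 1.0]] [1.023 0.039 0.804]
gauge [([271.0, 134.6], 0.96), ([316.2, 217.4], 0.63), ([265.5, 234.8], 0.61)]
stand [([319.4, 217.7], 0.78), ([379.2, 185.2], 0.64), ([142.5, 276.0], 0.49), ([372.5, 310.5], 0.32)]
axis [([163.3, 306.9], 0.58)]
carriage [([159.2, 305.2], 0.93)]
stop_lip [([142.2, 276.9], 0.64)]
carriage_lip [([145.1, 276.2], 0.7), ([372.2, 308.2], 0.45)]
side [[499.7314794076509, 0.0, 319.041544728596], [0.0, 499.7314794076509, 200.4945435876841], [0.0, 0.0, 1.0]] [0.453 0.88  0.897]
gauge [([441.2, 238.0], 0.79), ([324.7, 200.1], 0.75)]
stand [([327.6, 240.8], 0.9), ([337.7, 309.4], 0.73)]
axis [([295.4, 143.4], 0.76), ([217.9, 190.5], 0.51), ([282.0, 358.3], 0.34)]
carriage []
stop_lip [([295.7, 112.4], 0.71), ([328.6, 243.6], 0.59), ([219.7, 192.0], 0.33)]
carriage_lip [([298.1, 109.2], 0.83)]
wrist [[298.61707624744463, 0.0, 316.9811389217438], [0.0, 298.61707624744463, 198.1330210034336], [0.0, 0.0, 1.0]] [0.55  0.077 0.374]
gauge [([279.1, 71.0], 0.93), ([498.4, 92.4], 0.68)]
stand []
axis [([339.9, 236.4], 0.61)]
carriage [([499.4, 92.9], 0.63)]
stop_lip [([354.3, 282.8], 0.96)]
carriage_lip []
1.05
```

View pics/scene0.png

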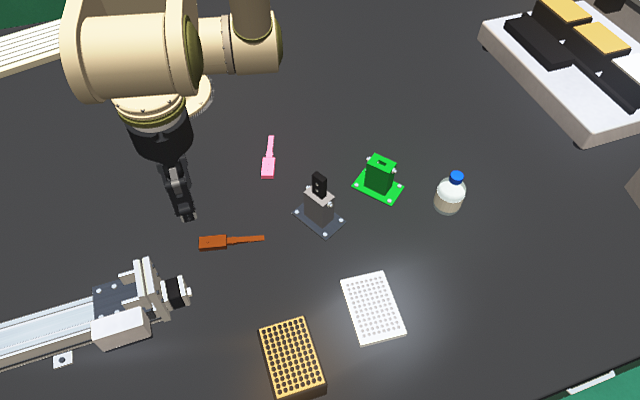

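View pics/side0.png

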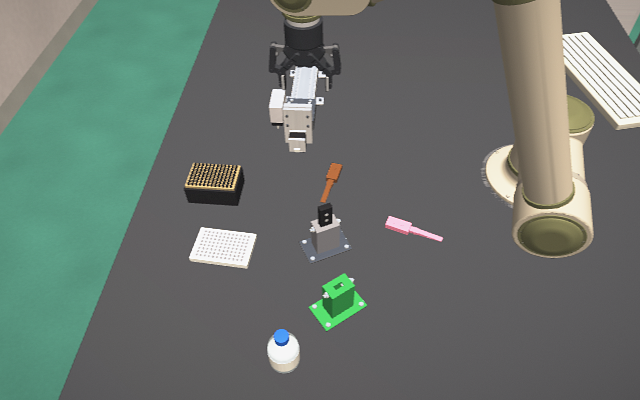

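View pics/wrist0.png

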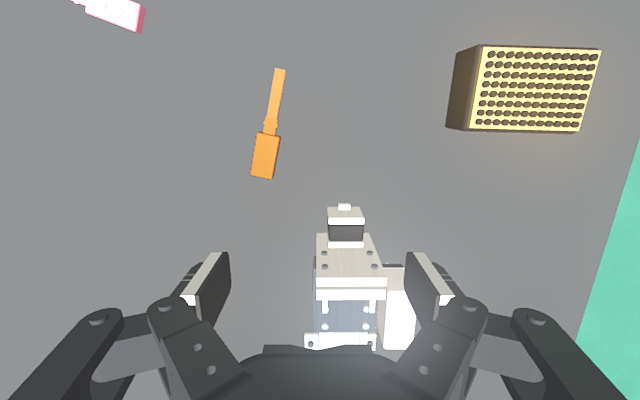

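Candidates for the gauge: black handle in the grey stand (scene 319,185), pink look-alike (268,157), brown look-alike (230,241), empty green stand (380,172). I choose the black one in the grey stand. Next come a close crop and the depth measurements.

```bash
cat > h.py <<'E'
import numpy as np,cv2
def cloud(p):
    z=p["range_z"]; v,u=np.mgrid[:400,:640]; K=p["K"]
    X=np.stack([(u-K[0,2])/K[0,0]*z,(v-K[1,2])/K[1,1]*z,z],-1)
    W=(X-p["t"])@p["R"]; W[z==0]=np.nan
    return W
def load(n): return dict(np.load(f"pics/{n}.npz"))
def crop(p,name,x,y,w,h,s): cv2.imwrite(f"pics/{name}.png",cv2.resize(p["image"][y:y+h,x:x+w,::-1],None,fx=s,fy=s,interpolation=cv2.INTER_CUBIC))
def rect(P):
    (c,s,a)=cv2.minAreaRect((P[:,:2]*1000).astype(np.float32)); return np.round(c,1),np.round(s,1),round(a,1)
E
python3 - <<'E'
from h import *
for n,(x,y,w,h) in {"scene0":(285,165,70,75),"side0":(295,195,65,70)}.items():
    p=load(n); crop(p,"c_"+n,x,y,w,h,8)
    W=cloud(p)[y:y+h,x:x+w].reshape(-1,3); W=W[~np.isnan(W[:,0])]
    for lo,hi in [(.0,.012),(.07,.085),(.085,.129),(.129,.145)]:
        s=W[(W[:,2]>lo)&(W[:,2]<hi)]
        print(n,lo,len(s),np.median(s,0).round(4) if len(s) else '',rect(s) if len(s)>4 else '')
p=load("wrist0"); W=cloud(p)[200:360,290:430].reshape(-1,3);W=W[~np.isnan(W[:,0])]
print(np.histogram(W[:,2],bins=np.arange(0,.16,.005)))
s=W[(W[:,2]>.11)&(W[:,2]<.12)]
print(rect(s), s.min(0),s.max(0))
p=load("scene0"); crop(p,"c_axis",60,240,150,130,5)
crop(load("wrist0"),"c_axw",290,195,140,170,5)
E
```

```text
scene0 0.0 3217 [0.4672 0.2469 0.0018] (array([453.4, 254.8]), array([155.3, 203.4]), 70.8)
scene0 0.07 364 [0.5064 0.2304 0.0804] (array([495.4, 235.8]), array([69.1, 36.1]), 27.4)
scene0 0.085 216 [0.5041 0.233  0.1081] (array([500.4, 232.9]), array([28.7, 12.9]), 52.1)
scene0 0.129 108 [0.4967 0.2352 0.1345] (array([495.6, 235.8]), array([27.6, 15.1]), 26.3)
side0 0.0 2216 [0.4875 0.2112 0.0019] (array([492.2, 186.1]), array([153.1, 200.7]), 3.3)
side0 0.07 316 [0.4932 0.2431 0.0797] (array([492.5, 235.7]), array([67.7, 36.9]), 26.7)
side0 0.085 201 [0.493  0.2411 0.1073] (array([493.1, 240.3]), array([28.8, 14.6]), 4.4)
side0 0.129 90 [0.4932 0.2372 0.1343] (array([492.9, 236.7]), array([27.1, 14.6]), 28.2)
(array([4665,  300,   62,   62,  149,   84,   95,  108,  135,  188, 1676,
        297,  172, 2094,  350,  230,  227,  238,  270, 1147,  993,  310,
       1054,  519,    0,    0,    0,    0,    0,    0,    0]), array([0.   , 0.005, 0.01 , 0.015, 0.02 , 0.025, 0.03 , 0.035, 0.04 ,
       0.045, 0.05 , 0.055, 0.06 , 0.065, 0.07 , 0.075, 0.08 , 0.085,
       0.09 , 0.095, 0.1  , 0.105, 0.11 , 0.115, 0.12 , 0.125, 0.13 ,
       0.135, 0.14 , 0.145, 0.15 , 0.155]))
(array([584. , -98.9]), array([26.8, 69.4]), 89.9) [ 0.54929665 -0.11228138  0.11001161] [ 0.61871786 -0.08543442  0.11709316]
```

```bash
python3 -c "
import cv2,numpy as np
a=cv2.imread('pics/c_scene0.png');b=cv2.imread('pics/c_side0.png')
a=cv2.resize(a,(390,420));b=cv2.resize(b,(390,420));cv2.imwrite('pics/cc.png',np.hstack([a,b]))"; ls pics
```

```text
c_axis.png
c_axw.png
c_scene0.png
c_side0.png
cc.png
scene0.npz
scene0.png
side0.npz
side0.png
wrist0.npz
wrist0.png
```

View pics/cc.png

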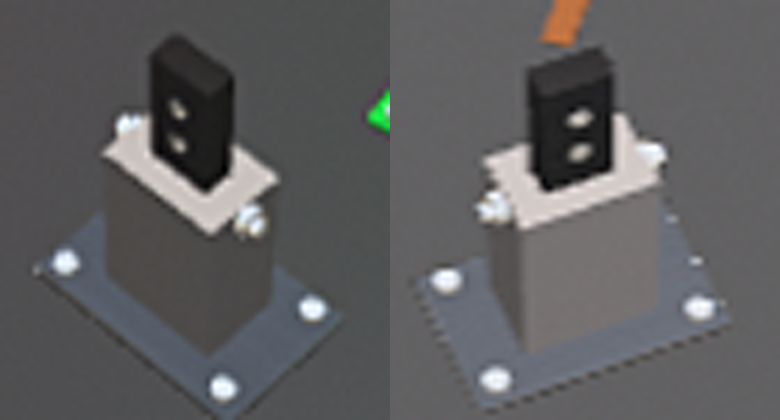

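View pics/c_axw.png

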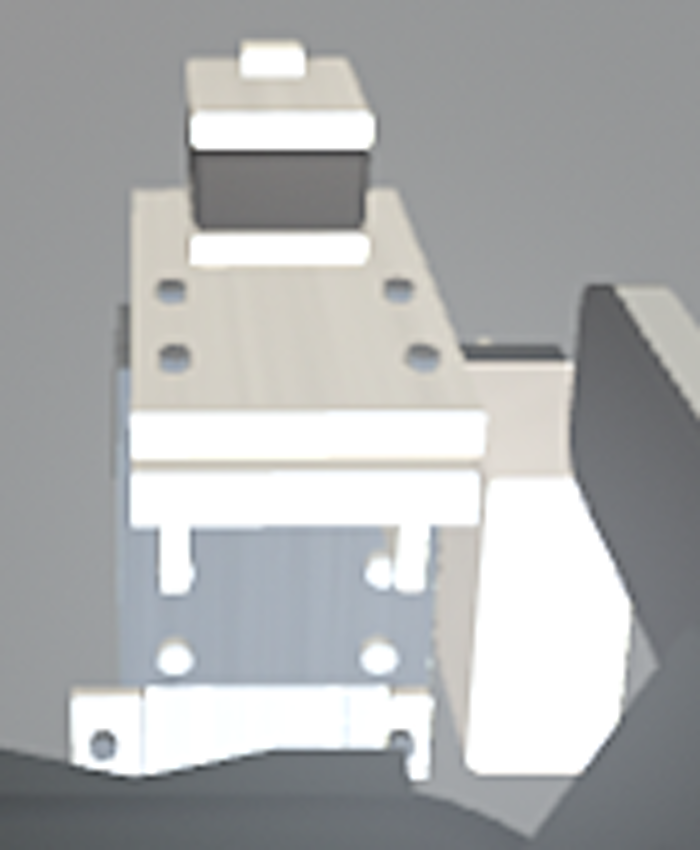

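View pics/c_axis.png

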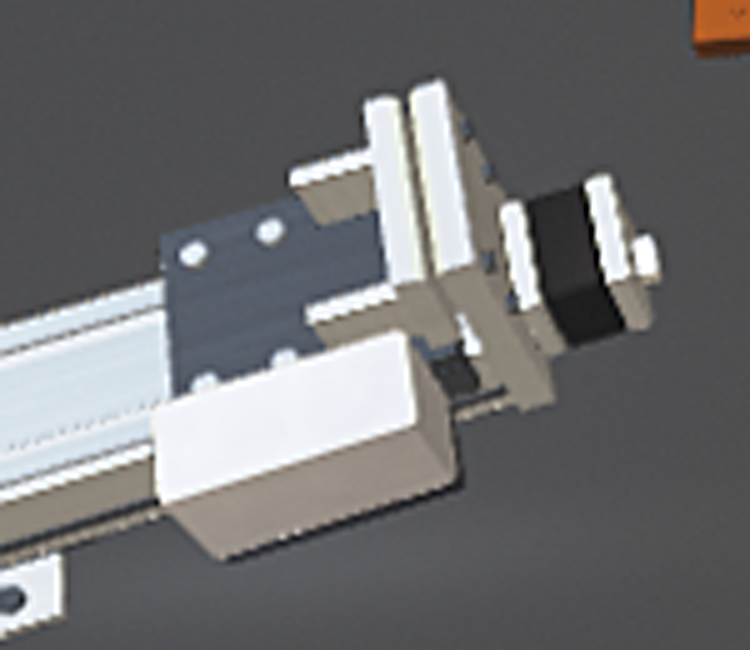

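The crop confirms it: a black handle seated in the grey block, centre about (0.4945, 0.236), long axis about 27°. The axis plates sit at x≈0.584, with the gap near y≈-0.10. I'll move above the gauge and look again with the wrist camera.

```bash
cat >> h.py <<'E'
from scipy.spatial.transform import Rotation as Ro
def down(a):  # tool z down, tool y at world yaw a (deg)
    a=np.radians(a); y=np.array([np.cos(a),np.sin(a),0]); z=np.array([0,0,-1.]); x=np.cross(y,z)
    return Ro.from_matrix(np.stack([x,y,z],1)).as_quat()
def snap(r,n,name):
    p=r.get_image(n); cv2.imwrite(f"pics/{name}.png",p["image"][:,:,::-1]); np.savez(f"pics/{name}.npz",**{k:p[k] for k in ["image","range_z","K","R","t"]}); return p
E
python3 - <<'E'
from rig import r
from h import *
print(Ro.from_quat(r.current_ee_rot()).as_matrix().round(3), r.current_force())
for a in (117,-63,90,-90):
    for P in ([.4945,.236,.23],[.4945,.236,.092],[.4945,.236,.2],[.584,-.1,.19],[.584,-.1,.25]):
        q=r.solve_ik(P,down(a)); print(a,P,None if q is None else np.round(q,2))
E
```

```text
[[-0.  1.  0.]
 [ 1.  0. -0.]
 [-0.  0. -1.]] [-1.63531584 -0.51002238  0.15756683]
117 [0.4945, 0.236, 0.23] [ 0.23  0.38  1.31 -0.    1.46 -1.81]
117 [0.4945, 0.236, 0.092] [ 0.23  0.52  1.51 -0.    1.11 -1.81]
117 [0.4945, 0.236, 0.2] [ 0.23  0.4   1.36 -0.    1.38 -1.81]
117 [0.584, -0.1, 0.19] [-0.37  0.49  1.24 -0.    1.41 -2.41]
117 [0.584, -0.1, 0.25] [-0.37  0.45  1.14 -0.    1.56 -2.41]
-63 [0.4945, 0.236, 0.23] [ 0.23  0.38  1.31 -0.    1.46  1.33]
-63 [0.4945, 0.236, 0.092] [ 0.23  0.52  1.51 -0.    1.11  1.33]
-63 [0.4945, 0.236, 0.2] [ 0.23  0.4   1.36 -0.    1.38  1.33]
-63 [0.584, -0.1, 0.19] [-0.37  0.49  1.24 -0.    1.41  0.73]
-63 [0.584, -0.1, 0.25] [-0.37  0.45  1.14 -0.    1.56  0.73]
90 [0.4945, 0.236, 0.23] [ 0.23  0.38  1.31 -0.    1.46 -1.34]
90 [0.4945, 0.236, 0.092] [ 0.23  0.52  1.51 -0.    1.11 -1.34]
90 [0.4945, 0.236, 0.2] [ 0.23  0.4   1.36 -0.    1.38 -1.34]
90 [0.584, -0.1, 0.19] [-0.37  0.49  1.24 -0.    1.41 -1.94]
90 [0.584, -0.1, 0.25] [-0.37  0.45  1.14 -0.    1.56 -1.94]
-90 [0.4945, 0.236, 0.23] [ 0.23  0.38  1.31 -0.    1.46  1.8 ]
-90 [0.4945, 0.236, 0.092] [ 0.23  0.52  1.51 -0.    1.11  1.8 ]
-90 [0.4945, 0.236, 0.2] [ 0.23  0.4   1.36 -0.    1.38  1.8 ]
-90 [0.584, -0.1, 0.19] [-0.37  0.49  1.24 -0.    1.41  1.2 ]
-90 [0.584, -0.1, 0.25] [-0.37  0.45  1.14 -0.    1.56  1.2 ]
```

Run:
```python
from rig import r
from h import *
r.move_to([.4945,.236,.23],down(-63))
p=snap(r,"wrist","w1")
W=cloud(p).reshape(-1,3); W=W[~np.isnan(W[:,0])]; W=W[np.hypot(W[:,0]-.4945,W[:,1]-.236)<.05]
for lo,hi in [(.074,.085),(.09,.129),(.129,.145)]:
    s=W[(W[:,2]>lo)&(W[:,2]<hi)]
    print(lo,len(s),np.median(s,0).round(4),rect(s) if len(s)>4 else '')
print(r.current_clock(),r.current_position(), r.current_gripper_width())
```

```text
0.074 1205 [0.5039 0.2419 0.08  ] (array([498.3, 238.4]), array([60. , 33.8]), 26.3)
0.09 157 [0.5069 0.2432 0.1116] (array([501.6, 244. ]), array([ 9.7, 19.6]), 68.7)
0.129 515 [0.4956 0.2371 0.1339] (array([494.8, 236.6]), array([27.9, 12.8]), 26.6)
2.475 [0.49478012 0.23549374 0.22997788] 0.08550386335235732
```

View pics/w1.png

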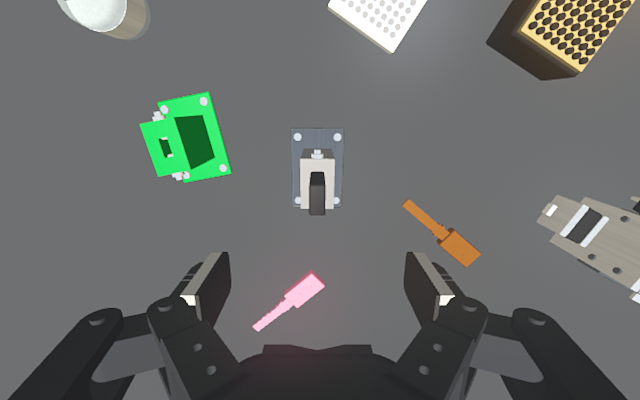

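The view shows the handle at (317,190) square between the fingers, with stand and handle aligned at 26.6°. I'll grasp and pull straight up.

Run:
```python
from rig import r
from h import *
c=[.4947,.2363]; q=down(-63.4)
r.move_straight(c+[.135],v=.12,rot=q)
r.move_straight(c+[.090],v=.08)
print(r.current_position(),r.current_force().round(1))
r.grip(0.0); print("w",r.current_gripper_width(),r.current_force().round(1),r.current_wrist_torque().round(2))
for z in (.093,.096,.099,.103,.110):
    r.move_straight(c+[z],v=.03); print(z,r.current_position().round(4),r.current_force().round(1))
r.move_straight(c+[.182],v=.08); print(r.current_position().round(4),r.current_force().round(1),r.current_gripper_width(),r.current_clock())
snap(r,"wrist","w2");snap(r,"side","s2")
```

```text
[0.49499885 0.23639038 0.09040408] [-0.2 -1.   1.1]
w 0.013715017116631577 [ 0.2 -0.5  1.9] [-0.03  0.13 -0.02]
0.093 [0.4947 0.2363 0.093 ] [ 0.3  1.2 -1.6]
0.096 [0.4949 0.2365 0.0967] [-1.1  0.3  4.9]
0.099 [0.4948 0.2362 0.0992] [-0.3  0.7 -0.9]
0.103 [0.4948 0.2363 0.1032] [-0.5 -0.3 -0.1]
0.11 [0.4948 0.2363 0.1102] [-0.3  0.1 -0.7]
[0.4945 0.2362 0.1815] [-0.4 -1.1 -0.3] 0.013648818368972573 7.2417
```

```bash
python3 -c "
from h import *
a=load('w2')['image'][120:400,180:460,::-1];b=load('s2')['image'][130:290,260:420,::-1]
cv2.imwrite('pics/cc2.png',np.hstack([cv2.resize(a,(395,395)),cv2.resize(b,(395,395))]))"
```

```text
(no output)
```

View pics/cc2.png

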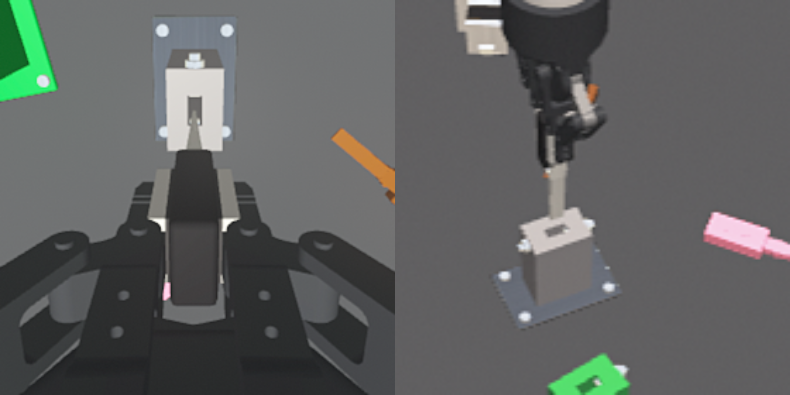

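The gauge is held and clear of the block, with its blade hanging straight. Now I'll go above the gap and measure.

Run:
```python
from rig import r
from h import *
r.move_straight([.4947,.2363,.235],v=.15)
r.move_to([.584,-.0995,.235],down(-90))
r.hold(.3)
print(r.current_position().round(4),r.current_force().round(2),r.current_clock())
for n in ("wrist","scene","side"):
    p=snap(r,n,"a_"+n)
    W=cloud(p).reshape(-1,3); W=W[~np.isnan(W[:,0])]; W=W[(abs(W[:,0]-.584)<.05)&(abs(W[:,1]+.1)<.03)]
    s=W[(W[:,2]>.110)&(W[:,2]<.119)]
    print(n,len(s),rect(s) if len(s)>4 else '')
    for x in np.arange(.55,.62,.01):
        t=s[abs(s[:,0]-x)<.005]
        if len(t): print(round(x,3),len(t),(np.percentile(t[:,1],[2,98])*1000).round(1))
```

```text
[ 0.584  -0.0988  0.2351] [ 0.21 -0.68 -0.08] 9.45
wrist 1651 (array([584.5, -98.3]), array([69.6, 25.7]), 0.2)
0.55 65 [-111.3  -85.7]
0.56 197 [-111.2  -85.8]
0.57 217 [-111.   -85.9]
0.58 249 [-110.9  -86. ]
0.59 253 [-110.7  -86.2]
0.6 256 [-110.6  -86.3]
0.61 276 [-110.4  -85.5]
scene 566 (array([584. , -98.8]), array([26.3, 72.5]), 89.9)
0.55 36 [-105.3  -86.3]
0.56 61 [-111.8  -86.2]
0.57 79 [-111.6  -86.3]
0.58 77 [-111.1  -86.3]
0.59 81 [-111.3  -86.3]
0.6 84 [-111.4  -86.1]
0.61 87 [-111.2  -85.8]
side 220 (array([ 582. , -100.3]), array([31.2, 70.4]), 88.1)
0.55 26 [-112.5  -84.8]
0.56 30 [-112.6  -85.3]
0.57 30 [-112.   -86.6]
0.58 31 [-111.6  -85.8]
0.59 28 [-113.4  -85.9]
0.6 32 [-112.4  -86.4]
0.61 34 [-115.1  -86.1]
```

View pics/a_wrist.png

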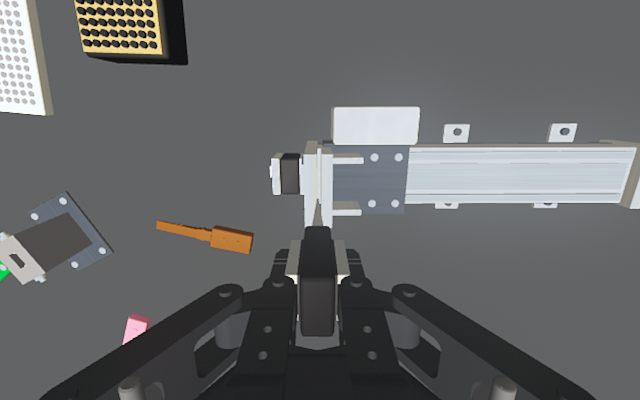

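View pics/a_scene.png

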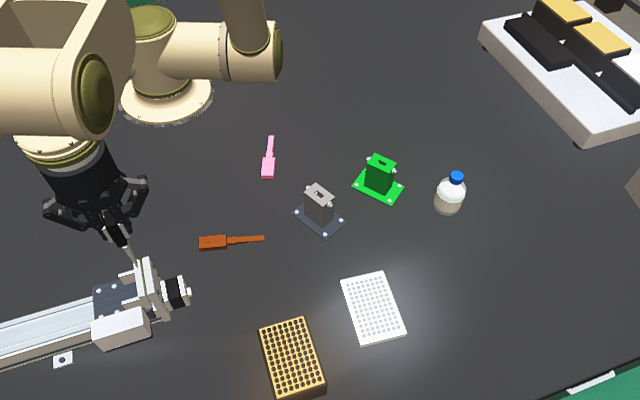

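Run:
```python
from h import *
p=load("a_wrist"); crop(p,"c_gap",285,130,70,110,7)
# predicted gap line and tip projected
def pr(X): c=p["R"]@np.array(X)+p["t"]; c=p["K"]@c; return (c[:2]/c[2]).round(1)
for X in ([.6,-.0977,.112],[.6,-.1012,.112],[.6,-.0995,.115],[.584,-.0988,.151],[.57,-.0995,.112]): print(X,pr(X))
g=cv2.cvtColor(p["image"],cv2.COLOR_RGB2GRAY)
for v in (150,155,160,165,170,175,180,185,190): print(v,g[v,300:338].tolist())
```

```text
[0.6, -0.0977, 0.112] [316.7 174.8]
[0.6, -0.1012, 0.112] [320.5 174.8]
[0.6, -0.0995, 0.115] [318.7 175.6]
[0.584, -0.0988, 0.151] [318.  205.2]
[0.57, -0.0995, 0.112] [318.6 206.1]
150 [104, 104, 104, 102, 116, 131, 133, 132, 131, 132, 132, 132, 133, 132, 133, 131, 114, 197, 226, 221, 205, 155, 124, 129, 130, 130, 131, 131, 131, 131, 133, 126, 116, 116, 116, 115, 116, 117]
155 [92, 129, 123, 176, 222, 228, 225, 223, 223, 222, 221, 221, 221, 221, 220, 219, 203, 211, 224, 223, 202, 199, 219, 220, 223, 223, 223, 222, 221, 221, 220, 222, 206, 158, 130, 133, 135, 135]
160 [243, 192, 85, 167, 214, 220, 217, 215, 214, 214, 213, 212, 212, 213, 213, 213, 200, 205, 218, 218, 196, 196, 215, 214, 215, 217, 216, 215, 214, 214, 213, 211, 214, 219, 220, 218, 217, 216]
165 [231, 221, 224, 222, 219, 217, 216, 215, 214, 214, 213, 212, 212, 213, 213, 213, 200, 206, 220, 218, 196, 196, 215, 214, 215, 217, 216, 215, 214, 214, 214, 218, 190, 120, 108, 113, 113, 114]
170 [228, 219, 217, 216, 216, 217, 216, 215, 215, 215, 214, 213, 213, 213, 213, 212, 211, 216, 219, 221, 199, 196, 215, 214, 215, 216, 216, 215, 215, 214, 214, 219, 192, 125, 115, 118, 120, 119]
175 [210, 222, 219, 217, 216, 217, 216, 216, 215, 215, 213, 213, 213, 213, 213, 212, 211, 214, 218, 222, 199, 197, 215, 215, 215, 217, 216, 215, 214, 214, 214, 219, 192, 123, 109, 114, 115, 114]
180 [207, 223, 220, 219, 217, 216, 216, 216, 215, 215, 214, 213, 213, 213, 213, 212, 211, 214, 218, 221, 198, 197, 215, 215, 215, 217, 216, 215, 215, 214, 214, 220, 191, 116, 113, 116, 115, 117]
185 [205, 227, 220, 218, 215, 216, 217, 216, 215, 214, 214, 213, 213, 214, 213, 212, 212, 212, 214, 217, 195, 197, 215, 214, 215, 216, 216, 215, 214, 214, 214, 222, 187, 105, 115, 118, 117, 117]
190 [194, 223, 216, 215, 216, 216, 216, 216, 215, 214, 214, 213, 213, 214, 213, 212, 211, 214, 219, 223, 200, 197, 215, 215, 215, 216, 216, 215, 214, 214, 214, 221, 187, 102, 113, 114, 115, 114]
```

View pics/c_gap.png

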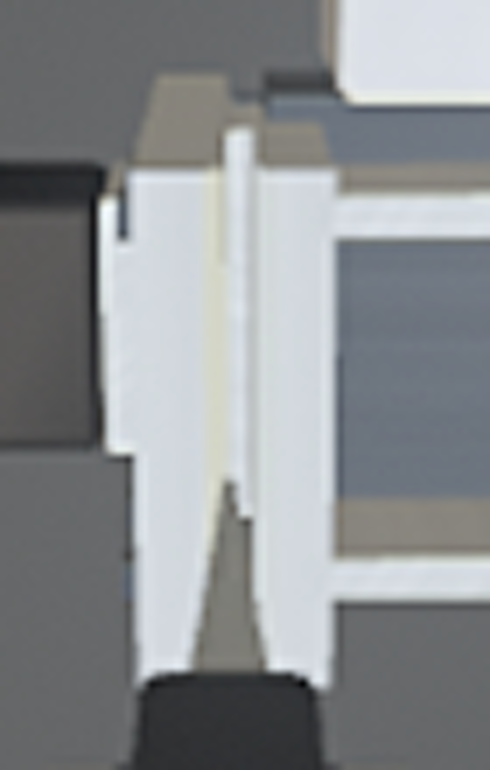

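The gap shows at about px 317–320 (y≈-0.0995) and the tip at px 318, so they line up. Next is a force-guided descent.

```bash
cat >> h.py <<'E'
def F(r,n=10):
    a=[]
    for _ in range(n): a.append(r.current_force()); r.hold(.02)
    return np.mean(a,0)
E
python3 - <<'E'
from rig import r
from h import *
x,y=.584,-.0995
r.move_straight([x,y,.205],v=.08,rot=down(-90)); r.hold(.2)
f0=F(r,15); np.save("f0.npy",f0); print("base",f0.round(2),r.current_clock())
z=.205
while z>.165:
    z-=.002
    r.move_straight([x,y,z],v=.02); f=F(r,6)-f0
    print(round(z,4),f.round(2),r.current_position().round(4)[1:],r.current_wrist_torque().round(2))
    if f[2]>2.0 or abs(f[1])>3: break
print(r.current_clock())
snap(r,"wrist","d1")
E
```

```text
base [ 0.03 -0.01 -0.85] 10.575
0.203 [-0.11  0.21  0.27] [-0.0995  0.203 ] [ 0.04 -0.03  0.03]
0.201 [ 0.22 -0.4   0.2 ] [-0.0995  0.201 ] [-0.04 -0.01 -0.01]
0.199 [-0.06 -0.04  0.26] [-0.0995  0.199 ] [ 0.01 -0.01 -0.04]
0.197 [-0.01 -0.14  0.42] [-0.0995  0.197 ] [0.03 0.02 0.  ]
0.195 [0.15 0.1  0.3 ] [-0.0995  0.195 ] [ 0.03  0.03 -0.  ]
0.193 [ 0.17 -0.34  0.04] [-0.0995  0.193 ] [ 0.03 -0.02  0.03]
0.191 [ 0.22 -0.14 -0.23] [-0.0995  0.191 ] [-0.08 -0.02 -0.02]
0.189 [-0.03 -0.94 -0.1 ] [-0.0996  0.1889] [-0.2  -0.04 -0.02]
0.187 [ 0.37 -1.48 -0.57] [-0.0996  0.1869] [-0.4  -0.05 -0.05]
0.185 [ 1.22 -2.12 -0.97] [-0.0996  0.1849] [-0.47 -0.18 -0.01]
0.183 [ 0.68 -3.15 -0.53] [-0.0997  0.1829] [-0.66 -0.2  -0.01]
14.425
```

```bash
cat > desc.py <<'E'
from rig import r
from h import *
import sys
f0=np.load("f0.npy"); x=.584; y=float(sys.argv[1]); z=float(sys.argv[2]); zmin=float(sys.argv[3]); ft=float(sys.argv[4]); dz=float(sys.argv[5])
r.move_straight([x,y,z],v=.01)
for i in range(30):
    f=F(r,8)-f0; print(round(y,5),round(z,4),f.round(2),r.current_wrist_torque().round(2))
    if max(abs(f[1]),0)>15: print("stop"); break
    if abs(f[1])>.6: y+=np.clip(f[1]*1e-4,-4e-4,4e-4)
    elif f[2]>ft: break
    if abs(f[1])<1.5:
        if f[2]<=ft: z-=dz
    if z<zmin: break
    r.move_straight([x,y,z],v=.015)
print(y,z,r.current_position().round(5),r.current_gripper_width(),r.current_clock())
E
python3 desc.py -.0999 .183 .165 2.5 .0015
```

```text
-0.0999 0.183 [ 0.82 -1.78 -0.53] [-0.41 -0.15  0.  ]
-0.10008 0.183 [ 0.25 -0.52  0.02] [-0.13 -0.04  0.02]
-0.10008 0.1815 [-0.11 -0.57 -0.22] [-0.06  0.05  0.07]
-0.10008 0.18 [ 0.08 -0.47  0.02] [-0.05  0.06  0.05]
-0.10008 0.1785 [ 0.1  -0.73 -0.52] [-0.17  0.02  0.  ]
-0.10015 0.177 [-0.2  -1.01 -0.55] [-0.24 -0.04 -0.03]
-0.10025 0.1755 [ 0.34 -0.7  -0.63] [-0.28 -0.05 -0.04]
-0.10032 0.174 [ 0.2  -1.23 -0.47] [-0.19 -0.05 -0.05]
-0.10045 0.1725 [ 0.42 -1.03 -0.7 ] [-0.23 -0.14 -0.02]
-0.10055 0.171 [ 0.57 -0.1   1.5 ] [ 0.05 -0.12  0.02]
-0.10055 0.1695 [0.63 0.75 5.72] [ 0.14 -0.06 -0.01]
-0.10047 0.1695 [0.36 0.45 6.51] [ 0.09 -0.06 -0.03]
-0.10047312126599316 0.16949999999999998 [ 0.58424 -0.10051  0.16998] 0.01320372182312445 19.075
```

Run:
```python
from rig import r
from h import *
f0=np.load("f0.npy")
for i in range(3): print((F(r,15)-f0).round(2), r.current_position().round(5), r.current_dq().round(4).max())
for n in ("wrist","scene","side"): snap(r,n,"e_"+n)
R=Ro.from_quat(r.current_ee_rot()).as_matrix(); print(R.round(4),r.current_gripper_width(),r.current_clock())
a=load('e_wrist')['image'][120:320,230:430,::-1];b=load('e_scene')['image'][200:340,80:220,::-1]
cv2.imwrite('pics/ee.png',np.hstack([cv2.resize(a,(395,395)),cv2.resize(b,(395,395))]))
p=load('e_wrist');W=cloud(p).reshape(-1,3);W=W[~np.isnan(W[:,0])]
s=W[(abs(W[:,0]-.584)<.05)&(abs(W[:,1]+.1)<.03)&(W[:,2]>.110)&(W[:,2]<.119)]
for x in np.arange(.55,.62,.01):
    t=s[abs(s[:,0]-x)<.005]
    if len(t)>5: print(round(x,3),len(t),(np.percentile(t[:,1],[2,98])*1000).round(1))
```

```text
[0.2  0.53 6.25] [ 0.58423 -0.10051  0.16998] 0.0011
[0.26 0.54 6.19] [ 0.58424 -0.10053  0.16997] 0.0
[0.3  0.5  6.13] [ 0.58424 -0.1005   0.16997] 0.0009
[[ 1.e+00  0.e+00  1.e-03]
 [ 0.e+00 -1.e+00 -3.e-04]
 [ 1.e-03  3.e-04 -1.e+00]] 0.013333318805265951 19.975
0.57 82 [-111.3  -86. ]
0.58 271 [-111.1  -86.2]
0.59 429 [-111.   -85.8]
0.6 423 [-110.8  -86. ]
0.61 446 [-110.7  -86.2]
```

View pics/ee.png

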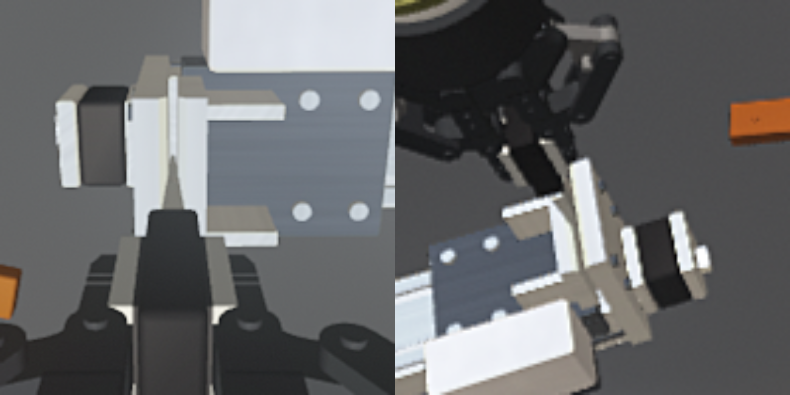

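Run:
```python
from h import *
for n in ("e_wrist","e_scene"):
    W=cloud(load(n)).reshape(-1,3);W=W[~np.isnan(W[:,0])]
    s=W[(abs(W[:,1]+.1005)<.005)&(W[:,0]>.594)&(W[:,0]<.604)&(W[:,2]>.162)&(W[:,2]<.206)]
    print(n,len(s))
    if len(s)>20:
        c,*_=np.linalg.lstsq(np.c_[s[:,1:],np.ones(len(s))],s[:,0],rcond=None); print("dx/dy,dx/dz",c.round(4),np.std(s[:,0]-np.c_[s[:,1:],np.ones(len(s))]@c))
```

```text
e_wrist 898
dx/dy,dx/dz [ 0.0105 -0.0006  0.5991] 0.00029020399890903757
e_scene 122
dx/dy,dx/dz [-0.0087 -0.0038  0.5976] 0.0007326074380286581
```

The gauge is upright (tilt under 0.004 rad), square (about 0.01 rad) and steady at 6.2 N, and the carriage hasn't moved. Handing in.

```bash
python3 -c "
from rig import r
r.job_done(); print(r.current_clock(), r.current_force())"
```

```text
the job is handed in; nothing more can be done
the job is handed in; nothing more can be done
```

I handed the job in at about 20 s of the 61 s, with the gauge snug in the gap and still held. I pulled the black-handled gauge straight up out of the grey stand. I then lowered it into the gap, nudging it sideways until the side force was near zero.

**Last checks before handing in:**
- **Press:** the downward force held steady at about 6.2 N, with about 0.5 N net sideways force, so it presses nearly evenly on both plates.
- **Depth:** the tip is about 26 mm below the lips, taken from the arm's position and the grasp height, which assumes no slip in the fingers. That suggests a gap of roughly 4 mm.
- **Alignment:** the handle is upright within about 0.004 rad and square within about 0.015 rad.
- **Carriage:** its plate shows no visible shift; the depth reading of its outer face was about −111 mm both before and after.
- **Grip:** the fingers read 13.3 mm on the 14 mm handle. I put the difference down to pad give.

The force on each plate could not be measured directly. It follows from the balanced side force and an assumed friction, so it is not confirmed. No check failed. The side camera's depth on the plates was scattered by a few millimetres, so I used the wrist and scene cameras for the gap instead.

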